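# Hold the tweezers at the marked gap in the dust booth

### The arm

A 6-joint arm with a two-finger parallel gripper is mounted at the origin on the work surface. World frame = base frame: x ahead of the robot, y to its left, z up, the work surface at z = 0. Lengths are in m, angles in degrees, forces in N, time in s.
With the tool pointing down it reaches from about 0.4 to 0.825 m from the base axis. Payload 7 kg.
Tool frame: the origin (TCP) lies midway between the tips of the shut fingers; the grasp point (between the pads) lies 19 mm behind it; z points along the fingers, y is the line along which they close (so a half turn about z gives the same grasp; the last joint's range is limited). The gripper opens to 88 mm and grips with 3 to 60 N. Pads are 19 mm wide; open, the fingers measure 130 mm over their backs; the gripper's body (78 mm by 193 mm) begins 47 mm behind the grasp point.
Start: joints at [86.121, 20.546, 0.682, 0, -70.136, -16.507], TCP at [0.235, 0.633, 0.227] pointing down, gripper open.
Joint ranges: [-176.03, 176.03], [-82.01, 121.73], [-58.28, 71.71], [-173.87, 95.51], [-174.79, -0.11], [-173.66, 173.66]. Speed limits (degrees/s): [136.94, 136.94, 172.46, 180, 180, 180].

### API

Orientations are given as a 3x3 rotation matrix whose columns are the frame's x, y, z axes.
In Python, from rig import robot gives the robot as it stands. Calls block until the motion is done:
- robot.goto(position, orientation): joint-space move of the TCP to a pose.
- robot.servo_line(position, ori=None, speed=0.15): straight line of the TCP; ori=None keeps the orientation; speed is the mean speed in m/s.
- robot.movej(angles): joint-space move.
- robot.move_gripper(opening): opening from 0.0 (shut) to 1.0 (fully open); the grip force is fixed at half the most; returns when the fingers have stopped.
- robot.dwell(seconds).
- robot.ik(position, orientation): joint angles nearest the present ones, or None.
- robot.grab_frame(name): name is "scene" or "top" or "wrist"; returns (picture, depth): 384x512x3 uint8, red, green, blue; 384x512 float32, m along the optical axis (not along the pixel's ray), 0 where there is no reading.
- robot.camera_info(name): a dict with "vfov" (degrees; the focal length in pixels is half the picture's height over the tangent of half this angle, whatever the lens; pixels are square), "cx", "cy" (the principal point, pixels), "view" (4x4, takes a point from world to camera coordinates); the wrist camera has in their place "T_tool_cam" (4x4, takes a point from camera to tool coordinates, whose origin is the TCP and whose axes are the flange's). Camera axes: x right, y down, z forward; pixel columns grow to the right and rows downward; lengths in m; the calibration is good to about 2 mm. The wrist camera is an equidistant fisheye: a pixel r from the principal point sees the ray r / f radians off the axis. A picture is of the moment at which its call begins: read the wrist's pose just before it. camera_info takes no time and is no camera call.
A pose or a line that the arm cannot do raises robot.Unreachable and nothing moves.
- robot.job_done(): hands the job in; it is judged then, once.
Readings, each from a call of its own:
- robot.read_t(): time.
- robot.read_qpos(): joint angles.
- robot.read_qvel(): joint speeds.
- robot.read_effort(): joint torques, N m.
- robot.read_position(): TCP position.
- robot.read_tcp_rot(): TCP orientation.
- robot.read_force(): force on the tool from outside, world axes, zero at the start.
- robot.read_ft_torque(): the same for the moment, N m.
- robot.read_grip_width(): opening from 0.0 (shut) to 1.0 (fully open).
- robot.read_finger_force(): force on a finger pad.
Only numpy, scipy, OpenCV 4.12 (cv2) and the standard library are available. Lean on these libraries where they do the work, as an engineer would, in place of code of your own. Each camera call takes 0.05 s, during which the arm holds its last target. There are 200 camera calls.

### The job

Raise the front sash of the pigment-dust booth nearly to the top, and leave it up. Then pick up the long sprung tweezers from their rest, reach in with the tips under the raised sash and squeeze until each tip stands directly over its own metal marker blade, a finger's breadth above it, with the tweezers touching nothing in the booth, ready for a crystal to be set between them. Finish while still holding: keep the tweezers squeezed at that gap, steady and in the air, and leave the markers and the other things on the table where they are.

Things in the scene. Friction and masses are not known exactly. Their poses are not given: they have to be found in the camera images.
- booth: Small clear dust booth fixed to the table, 220 mm wide (its y), 180 deep (x), clear walls and roof (at 120 mm), floor top at 12 mm; its front is a clear vertical sliding sash. Origin on the table under the middle of the sash; x points into the booth, y left, z up. Aluminium sash guides 165 mm tall stand at y = +-110 mm in the sash plane.
- sash (a joint): Height in m by which the sash is raised: 0 shut, 0.090 at its top stop. It slides straight up, is half counterbalanced and stays where it is left; lifting takes about 7 N. The lower edge of the sash is 14 mm above the table when shut, and rises with this value.
- sash_grip (a point): Centre of the sash handle: a grey plain bar above the sash's top edge, 90 mm long along the booth's y, 14 mm thick (booth x), 20 mm tall; 169 mm above the table when the sash is shut, rising with it. Free space over, before and behind it.
- rest: White ceramic rest fixed to the table, base 220 x 60 x 8 mm, with two ridges across it, 45 and 47 mm high, on which the tweezers lie: ridges 100 mm behind and 90 mm ahead of its origin (along its x). Origin on the table under the middle of the tweezers' grip.
- tweezers: Steel sprung tweezers, 310 mm long, about 60 g, lying level on the rest, blades left and right. Origin midway between the grip pads at half height (52 mm above the table); x points to the tips (190 mm ahead), y left, z up; blades hinge at the bend 110 mm behind. Ribbed grip pads: 54 mm long, centred on the origin, 20 mm tall, 26 mm over their outsides when free.
- tip_left (a point): End of the left (+y of the tweezers) blade, middle of its 3 mm thickness and 9 mm height. The tips' centres are 54 mm apart when free.
- tip_right (a point): End of the right (-y) blade, likewise.
- jaw_left (a joint): Angle in rad by which the left blade is squeezed inwards: 0 free, stop at 0.095. Each mm taken off the width over the grip pads takes 2.7 mm off the tip gap. Squeezing takes about 3 N per pad at first, about 6 N with the tips 28 mm apart; let go, the blades spring open.
- jaw_right (a joint): The same for the right blade.
- mark_left_top (a point): Middle of the top edge of the left marker: a thin bright metal blade 50 mm long (booth x), 5 wide (y), 8 tall, on a black gauge bar on the booth's floor, 45 mm behind the sash; its top is 34 mm above the table. Axes as the booth's. The two markers stand 21 to 41 mm apart, differently each time; they slide sideways if pushed (about 3 N).
- mark_right_top (a point): Middle of the top edge of the right marker, likewise.
- vial_a: Bystander, loose: small cork-stoppered glass vial, 28 mm across, 110 mm tall. Origin at the centre of its underside.
- vial_b: Bystander, loose: small cork-stoppered glass vial, 28 mm across, 110 mm tall. Origin at the centre of its underside.
- vial_c: Bystander, loose: small cork-stoppered glass vial, 28 mm across, 110 mm tall. Origin at the centre of its underside.
- jar_a: Bystander, loose: squat lidded jar, 68 mm across, 55 mm tall. Origin at the centre of its underside.
- jar_b: Bystander, loose: squat lidded jar, 68 mm across, 60 mm tall. Origin at the centre of its underside.
- pebble: Bystander, loose: flattish grey pebble, 52 mm across, 20 mm tall. Origin at the centre of its underside.
- jar_lid: Bystander, loose: flat brass jar lid lying on the table, 68 mm across, 10 mm thick. Origin at the centre of its underside.
- muller: Bystander, loose: glass muller with a knob, 60 mm across, 76 mm tall. Origin at the centre of its underside.
There are look-alikes about, which are no part of the job. What is shaped like the rest but blue is not meant.

How it is judged:
By the outcome, as a careful person would: the job done as asked, in the order asked, and still so for the second after the job is handed in, while the arm keeps its last pose, push and grip.
It also fails if it takes over 58 s, if anything falls off the work surface, if the arm or the gripper's body presses on something with over 40 N, if the wrist force passes 120 N, or if a joint passes its speed limit or range.

## Working session

There is one attempt and no reset: what is moved stays moved. The work goes in short steps, each a Python script; the robot and the scene stay as the last script left them, time stands still between calls to the robot, and variables do not carry over. Pictures are saved under pics/ and viewed, at most 10 in all, crops included, and the job is handed in when it is done.

```bash
ls; mkdir -p pics; cat > h.py <<'E'
import numpy as np, cv2
from rig import robot
def cam(n):
    i=robot.camera_info(n); f=192/np.tan(np.radians(i['vfov'])/2); return i,f
def snap(n,fn=None):
    T=np.eye(4); T[:3,:3]=robot.read_tcp_rot(); T[:3,3]=robot.read_position()
    rgb,d=robot.grab_frame(n)
    i,f=cam(n)
    Twc=T@np.array(i['T_tool_cam']) if n=='wrist' else np.linalg.inv(np.array(i['view']))
    if fn: np.savez('pics/'+fn+'.npz',rgb=rgb,d=d,T=Twc,f=f,c=[i['cx'],i['cy']],n=n); cv2.imwrite('pics/'+fn+'.png',rgb[:,:,::-1])
    return dict(rgb=rgb,d=d,T=Twc,f=f,c=[i['cx'],i['cy']],n=n)
def load(fn): 
    z=np.load('pics/'+fn+'.npz'); return {k:z[k] for k in z}
def rays(s,uv):
    uv=np.atleast_2d(np.asarray(uv,float)); p=(uv-np.array(s['c']))/s['f']
    if str(s['n'])=='wrist':
        r=np.linalg.norm(p,axis=1,keepdims=True)+1e-12
        dc=np.hstack([p/r*np.sin(r),np.cos(r)])
    else: dc=np.hstack([p,np.ones((len(p),1))])
    return s['T'][:3,3], dc@s['T'][:3,:3].T, dc
def onplane(s,uv,z):
    o,d,_=rays(s,uv); return o+d*((z-o[2])/d[:,2:3])
def pts(s,uv):
    uv=np.atleast_2d(uv).astype(int); o,d,dc=rays(s,uv); z=s['d'][uv[:,1],uv[:,0]]
    return o+d*(z/dc[:,2])[:,None]
E
python3 - <<'E'
from h import *
for n in ['scene','top']:
    s=snap(n,n+'0'); print(n,s['T'].round(3).tolist(),s['f'],s['c'])
    cv2.imwrite(f'pics/{n}0b.png',cv2.resize(s['rgb'][:,:,::-1],(800,600),interpolation=cv2.INTER_CUBIC))
s=snap('wrist','wrist0'); print(robot.read_t(),s['f'],s['c'],np.array(robot.camera_info('wrist')['T_tool_cam']).round(3).tolist())
E
```

```text
pics
scene [[-0.798, 0.502, -0.332, 0.931], [0.602, 0.667, -0.439, 0.705], [0.001, -0.55, -0.835, 1.265], [0.0, 0.0, 0.0, 1.0]] 451.78459621881757 [261.5128159707012, 189.02509344923553]
top [[0.011, -0.997, 0.071, 0.357], [-1.0, -0.012, -0.015, 0.132], [0.016, -0.07, -0.997, 1.711], [0.0, 0.0, 0.0, 1.0]] 445.4978679435796 [249.12100783884426, 190.67474000669506]
0.15 297.3186396354542 [258.34120352507693, 191.5577435134445] [[0.0, -0.97, -0.243, 0.063], [1.0, 0.0, -0.001, -0.001], [0.001, -0.243, 0.97, -0.158], [0.0, 0.0, 0.0, 1.0]]
```

View pics/top0b.png

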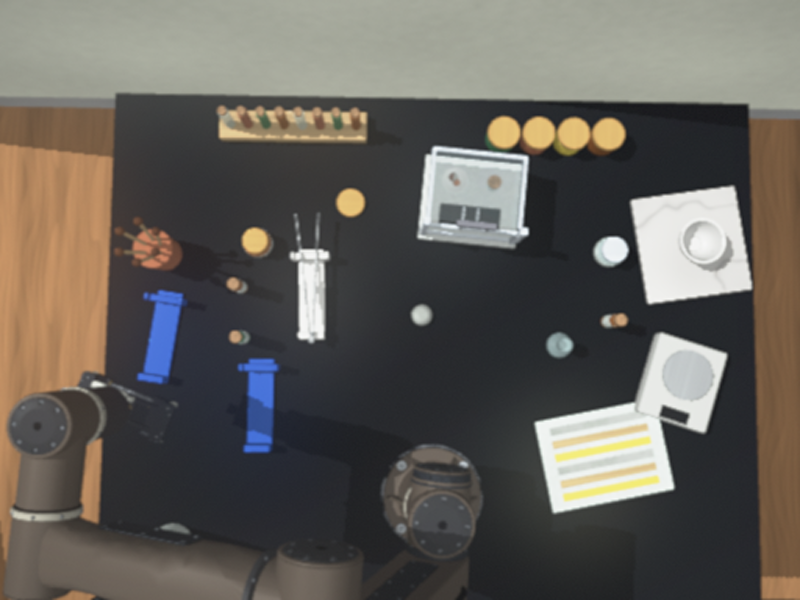

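View pics/scene0b.png

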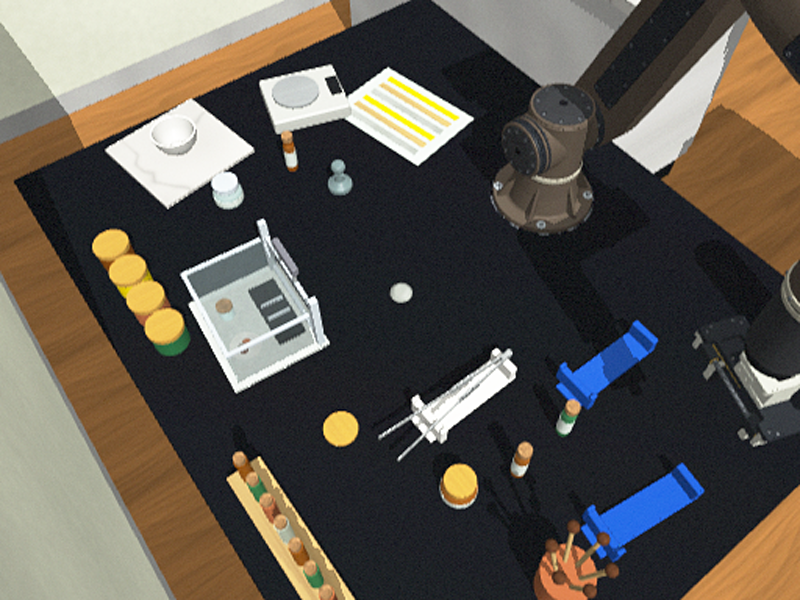

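The top view shows the booth near (473,195), with its sash facing the robot at about (475,235). The white rest with the tweezers runs from (310,335) to the tips at (297–319,215). The pebble is at (422,315). Next I get rough positions and take a close wrist look at both.

```bash
python3 - <<'E'
from h import *
s=load('top0'); k=1.5625
for nm,uv,z in [('guideL',(422,240),.165),('guideR',(524,240),.165),('backL',(434,150),.12),('backR',(527,157),.12),('handle',(490,228),.169),('bend',(311,340),.052),('tipL',(296,214),.052),('tipR',(319,214),.052),('pebble',(422,315),.01),('lid',(350,203),.01),('jar',(256,241),.05),('vial1',(233,284),.1),('vial2',(235,336),.1)]:
    uv=np.array(uv)/k; print(nm,onplane(s,uv,z)[0].round(3),pts(s,uv)[0].round(3))
R=robot.read_tcp_rot(); print(np.array(R).round(3).tolist())
# move above the booth front and look; tool down
def ori(yaw): # tool x axis at yaw, z down
    c,n=np.cos(yaw),np.sin(yaw); return np.array([[c,n,0],[n,-c,0],[0,0,-1.]])
for yaw in np.radians([0,90,180,-90]):
  for p in [(.6,-.02,.36),(.6,-.02,.15),(.46,-.0,.032),(.5,.33,.033),(.5,.33,.36)]:
    q=robot.ik(p,ori(yaw)); print(np.degrees(yaw),p,None if q is None else np.round(q))
E
```

```text
guideL [0.597 0.037 0.165] [ 0.626  0.027 -0.005]
guideR [ 0.6   -0.193  0.165] [ 0.628 -0.226  0.001]
backL [0.816 0.008 0.12 ] [0.815 0.011 0.122]
backR [ 0.803 -0.21   0.12 ] [ 0.803 -0.208  0.124]
handle [ 0.626 -0.115  0.169] [ 0.626 -0.11   0.188]
bend [0.372 0.292 0.052] [0.374 0.292 0.054]
tipL [0.674 0.333 0.052] [0.687 0.341 0.001]
tipR [0.674 0.278 0.052] [0.677 0.279 0.055]
pebble [0.436 0.026 0.01 ] [0.437 0.027 0.03 ]
lid [0.711 0.206 0.01 ] [0.713 0.206 0.017]
jar [0.607 0.428 0.05 ] [0.607 0.43  0.055]
vial1 [0.498 0.47  0.1  ] [0.5   0.468 0.111]
vial2 [0.378 0.462 0.1  ] [0.378 0.459 0.12 ]
[[0.937, -0.348, -0.0], [-0.348, -0.937, -0.001], [0.0, 0.001, -1.0]]
0.0 (0.6, -0.02, 0.36) [ 17.  10.   4.   0. -83.  73.]
0.0 (0.6, -0.02, 0.15) [ 17.  17. -15.   0. -58.  73.]
0.0 (0.46, -0.0, 0.032) [ 25.  14. -40.   0. -36.  65.]
0.0 (0.5, 0.33, 0.033) [ 52.  24. -22.   0. -44.  38.]
0.0 (0.5, 0.33, 0.36) [ 52.  10.   4.   0. -83.  38.]
90.0 (0.6, -0.02, 0.36) [ 17.  10.   4.   0. -83. 163.]
90.0 (0.6, -0.02, 0.15) [ 17.  17. -15.   0. -58. 163.]
90.0 (0.46, -0.0, 0.032) [ 25.  14. -40.   0. -36. 155.]
90.0 (0.5, 0.33, 0.033) [ 52.  24. -22.   0. -44. 128.]
90.0 (0.5, 0.33, 0.36) [ 52.  10.   4.   0. -83. 128.]
180.0 (0.6, -0.02, 0.36) [  17.   10.    4.    0.  -83. -107.]
180.0 (0.6, -0.02, 0.15) [  17.   17.  -15.    0.  -58. -107.]
180.0 (0.46, -0.0, 0.032) [  25.   14.  -40.   -0.  -36. -115.]
180.0 (0.5, 0.33, 0.033) [  52.   24.  -22.   -0.  -44. -142.]
180.0 (0.5, 0.33, 0.36) [  52.   10.    4.    0.  -83. -142.]
-90.0 (0.6, -0.02, 0.36) [ 17.  10.   4.   0. -83. -17.]
-90.0 (0.6, -0.02, 0.15) [ 17.  17. -15.   0. -58. -17.]
-90.0 (0.46, -0.0, 0.032) [ 25.  14. -40.   0. -36. -25.]
-90.0 (0.5, 0.33, 0.033) [ 52.  24. -22.   0. -44. -52.]
-90.0 (0.5, 0.33, 0.36) [ 52.  10.   4.   0. -83. -52.]
```

```bash
cat >> h.py <<'E'
def ori(yaw):
    c,n=np.cos(yaw),np.sin(yaw); return np.array([[c,n,0],[n,-c,0],[0,0,-1.]])
E
python3 - <<'E'
from h import *
robot.goto((.46,.305,.34),ori(0)); print(robot.read_t())
a=snap('wrist','wt')
robot.goto((.62,-.04,.36),ori(-np.pi/2)); print(robot.read_t())
b=snap('wrist','wb')
for s,n in ((a,'wtv'),(b,'wbv')): cv2.imwrite(f'pics/{n}.png',cv2.resize(s['rgb'][:,:,::-1],(800,600),interpolation=cv2.INTER_CUBIC))
E
```

```text
1.675
3.1417
```

View pics/wtv.png

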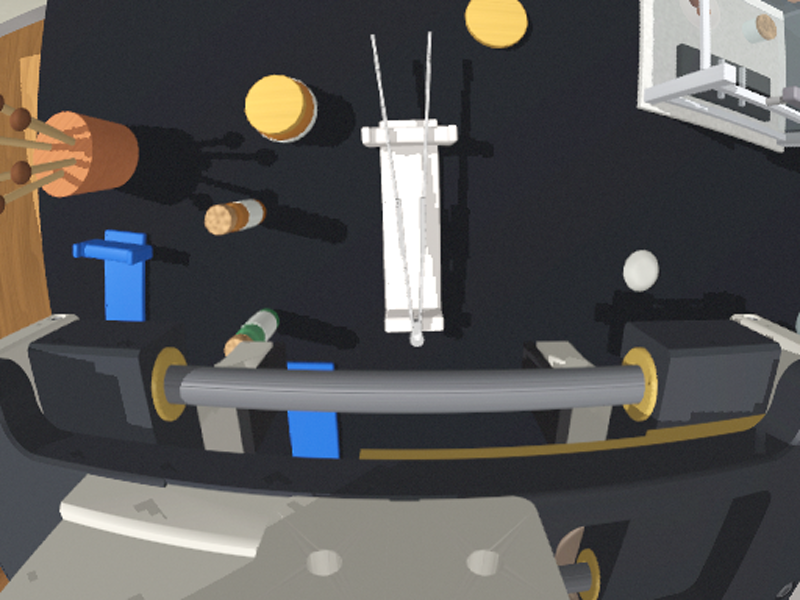

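View pics/wbv.png

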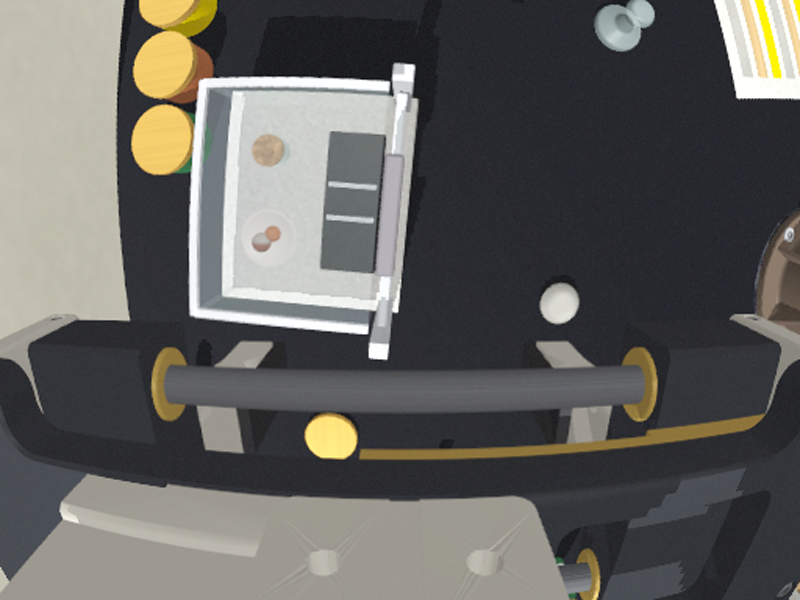

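In the wrist view of the booth, the handle bar runs from (395,155) to (385,275). The markers are bright strips at about (329–378,185) and (326–374,218). In the tweezers view the tips are at (373,36) and (430,33), and the bend is at (418,338).

```bash
python3 - <<'E'
from h import *
k=1.5625
b=load('wb'); P=lambda s,uv,z: onplane(s,np.array(uv)/k,z)
h=P(b,[(387,155),(403,155),(376,275),(393,275)],.179); print(h.round(4)); c=h.mean(0)
v=h[:2].mean(0)-h[2:].mean(0); yaw=np.arctan2(-v[0]*-1,-v[1]) # right->; booth -y dir=v
print('handle',c,'len',np.linalg.norm(v),'v',v)
print('depth',pts(b,np.array([(395,160),(390,215),(385,270)])/k).round(4))
g=P(b,[(403,70),(380,350)],.165);print('guides',g.round(4))
# markers, bright mask in region
rgb=b['rgb'];
roi=np.zeros(rgb.shape[:2],bool); roi[int(140/k):int(260/k),int(326/k)-2:int(380/k)]=1
m=((rgb.min(2)>130)&roi).astype('u1')
n,l,st,ce=cv2.connectedComponentsWithStats(m)
for i in range(1,n):
    if st[i,4]>15:
        ys,xs=np.where(l==i); w=P(b,np.c_[xs,ys]*k,.034); vv=np.linalg.svd((w-w.mean(0))[:,:2])[2][0]
        print('mark',st[i],w.mean(0).round(4),vv.round(3),np.ptp(w,axis=0).round(3))
a=load('wt'); t=P(a,[(373,36),(430,33),(418,338)],.052); print('tw',t.round(4)); 
t2=P(a,[(398,200),(424,200)],.06);print(t2)
E
```

```text
[[ 0.6309 -0.1246  0.179 ]
 [ 0.6194 -0.1246  0.179 ]
 [ 0.6393 -0.0361  0.179 ]
 [ 0.6267 -0.0361  0.179 ]]
handle [ 0.6290709  -0.08031385  0.179     ] len 0.08885422035572037 v [-0.00783194 -0.08850838  0.        ]
depth [[ 0.6259 -0.1209  0.187 ]
 [ 0.6292 -0.0818  0.1859]
 [ 0.6328 -0.042   0.1856]]
guides [[ 0.6196 -0.1918  0.165 ]
 [ 0.6378  0.0285  0.165 ]]
mark [206  89   5  57 156] [ 0.7023 -0.1181  0.034 ] [0.049 0.999] [0.008 0.092 0.   ]
mark [210 116  32   6 118] [ 0.6727 -0.1028  0.034 ] [-0.996  0.095] [0.051 0.009 0.   ]
mark [208 137  32   6 121] [ 0.6751 -0.0681  0.034 ] [-0.996  0.087] [0.051 0.009 0.   ]
mark [241 147   2  19  25] [ 0.6462 -0.0382  0.034 ] [0.045 0.999] [0.002 0.03  0.   ]
tw [[0.6719 0.3365 0.052 ]
 [0.6751 0.2818 0.052 ]
 [0.3711 0.2924 0.052 ]]
[[0.50934402 0.31229308 0.06      ]
 [0.50940988 0.28795521 0.06      ]]
```

```bash
python3 - <<'E'
from h import *
O=ori(np.radians(-95)); x,y=.6288,-.081
robot.goto((x,y,.22),O)
robot.servo_line((x,y,.151),speed=.12); f0=robot.read_force()
robot.move_gripper(0.0); print('w',robot.read_grip_width()*88,robot.read_force(),f0,robot.read_finger_force())
robot.servo_line((x,y,.151+.086),speed=.06); print(robot.read_position(),robot.read_force(),robot.read_grip_width()*88)
robot.dwell(.2); robot.move_gripper(.5); print(robot.read_force(),robot.read_t())
robot.servo_line((x,y,.33),speed=.2)
robot.goto((x-.03,y+.04,.40),ori(-np.pi/2)) 
s=snap('wrist','wb2'); print(robot.read_t())
cv2.imwrite('pics/wb2v.png',cv2.resize(s['rgb'][:,:,::-1],(800,600),interpolation=cv2.INTER_CUBIC))
q=snap('scene','sc2'); z=q['d']-load('scene0')['d']
cv2.imwrite('pics/sc2v.png',cv2.resize(q['rgb'][100:280,100:340,::-1],(800,600),interpolation=cv2.INTER_CUBIC))
E
```

```text
w 13.631946772318017 [ 7.18254907 -1.90713486 -3.37339016] [-0.15335376  0.13639382  1.0274956 ] 30.004925429821014
[ 0.63093903 -0.08115843  0.23458883] [ 14.68751044  -5.05521374 -17.74501788] 13.821994479174233
[ 0.06341871  0.01121569 -1.01087174] 8.2083
9.3083
```

View pics/wb2v.png

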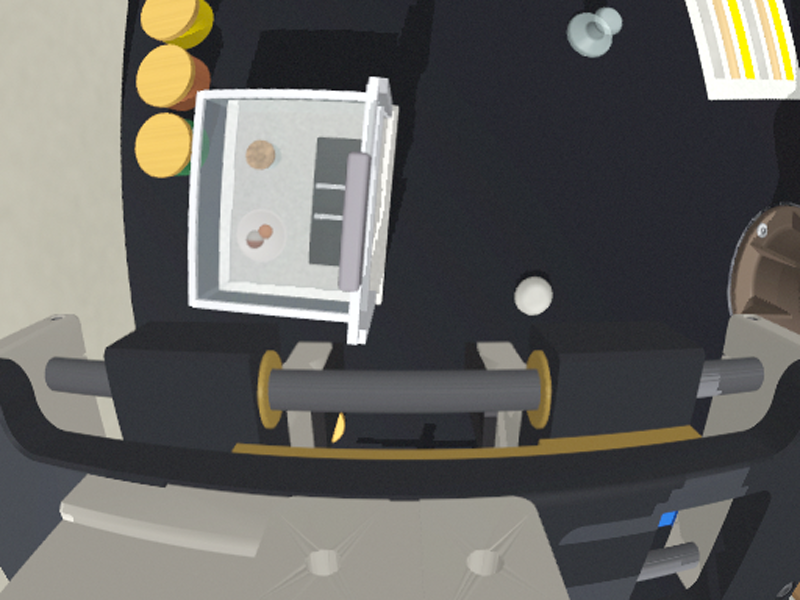

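The wrist view shows the handle raised, spanning (358,155) to (348,290), well above the guides. I check its height from depth and then pick up the tweezers.

```bash
python3 - <<'E'
from h import *
k=1.5625
b=load('wb2'); print(pts(b,np.array([(358,165),(355,220),(350,280)])/k).round(4))
for z in (.259,.264,.269):
    h=onplane(b,np.array([(359,153),(348.5,290)])/k,z); print(z,np.linalg.norm(h[0]-h[1]),h.mean(0))
O=ori(np.radians(3.15)); x,y=.4838,.2990
robot.goto((x,y,.15),O)
robot.servo_line((x,y,.034),speed=.1)
s=snap('wrist','wt2'); print(robot.read_force(),robot.read_t())
cv2.imwrite('pics/wt2v.png',cv2.resize(s['rgb'][:,:,::-1],(800,600),interpolation=cv2.INTER_CUBIC))
E
```

```text
[[ 0.6256 -0.1172  0.2701]
 [ 0.628  -0.0829  0.2686]
 [ 0.6318 -0.0438  0.2677]]
0.259 0.09028370115401678 [ 0.62995133 -0.0798766   0.259     ]
0.264 0.08877752674187712 [ 0.6293955 -0.0802874  0.264    ]
0.269 0.0872713523297375 [ 0.62883966 -0.0806982   0.269     ]
[-0.04583087  0.26297396 -0.35740767] 12.325
```

View pics/wt2v.png

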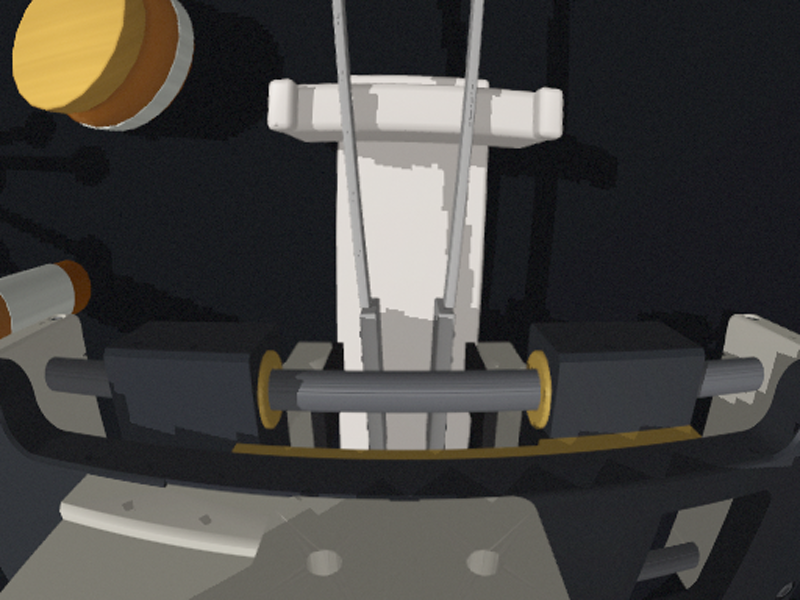

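The view shows the fingers at (315) and (500) straddling the pads, whose fronts are at (370,302) and (443,302), so the grip is centred. I grip, lift and look at the tips.

```bash
python3 - <<'E'
from h import *
k=1.5625
s=load('wt2'); print('pads',onplane(s,np.array([(370,302),(443,302)])/k,.062).round(4))
p=robot.read_position(); print(p)
robot.move_gripper(20.8/88); robot.dwell(.2)
print('w',robot.read_grip_width()*88,robot.read_finger_force(),robot.read_force())
robot.servo_line((.4838,.299,.15),speed=.1); robot.dwell(.2)
print('w',robot.read_grip_width()*88,robot.read_finger_force(),robot.read_force(),robot.read_t())
s=snap('wrist','wt3'); 
cv2.imwrite('pics/wt3v.png',cv2.resize(s['rgb'][:,:,::-1],(800,600),interpolation=cv2.INTER_CUBIC))
snap('top','top3');snap('scene','sc3')
E
```

```text
pads [[0.5136 0.3122 0.062 ]
 [0.5147 0.291  0.062 ]]
[0.48415639 0.29939143 0.03471765]
w 21.090674887610895 6.289620324969292 [0.46979211 0.01289896 3.99277949]
w 20.805020573235055 4.541838616132736 [ 0.44801997 -0.9933241  -0.79029809] 14.675
```

View pics/wt3v.png

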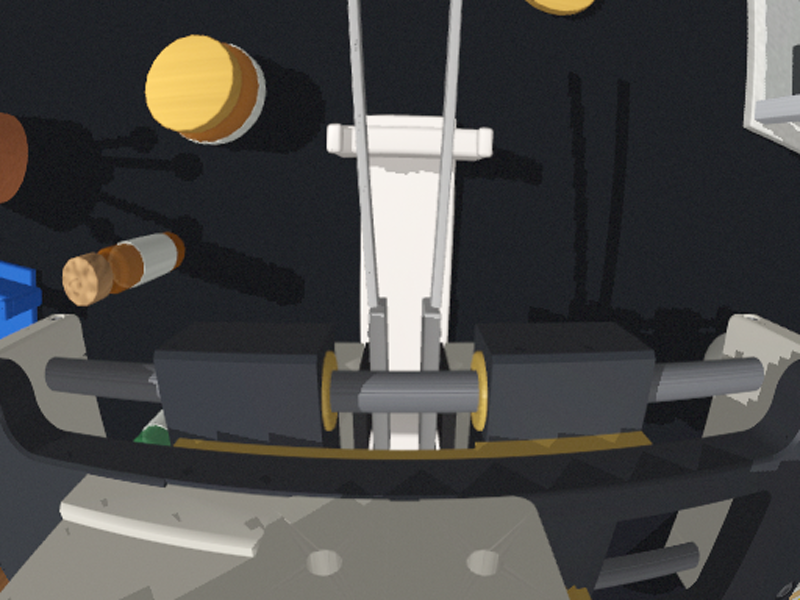

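The tweezers are lifted and held, with pad fronts at (378,305) and (432,305), and nothing was disturbed. I re-look at the markers with the tool at booth yaw, so calibration bias cancels, and measure the held tips from the fixed cameras.

```bash
python3 - <<'E'
from h import *
robot.servo_line((.484,.299,.36),speed=.2)
robot.goto((.58,0.0,.36),ori(np.radians(-5))); robot.dwell(.2)
b=snap('wrist','wb4'); print(robot.read_t(),robot.read_grip_width()*88)
snap('top','top4');snap('scene','sc4')
rgb=b['rgb']; c=b['T'][:3]
# project expected
def proj(s,X):
    Y=np.linalg.inv(s['T'])@np.r_[X,1]; th=np.arctan2(np.hypot(Y[0],Y[1]),Y[2]); r=np.hypot(Y[0],Y[1])
    return np.array(s['c'])+s['f']*th*Y[:2]/r
u=proj(b,[.674,-.0855,.034]); print(u)
m=(rgb.min(2)>125).astype('u1'); r=np.zeros_like(m); ui,vi=int(u[0]),int(u[1]); r[vi-30:vi+30,ui-28:ui+28]=1; m&=r
n,l,st,ce=cv2.connectedComponentsWithStats(m)
for i in range(1,n):
    if st[i,4]>15:
        ys,xs=np.where(l==i); w=onplane(b,np.c_[xs,ys],.034); vv=np.linalg.svd((w-w.mean(0))[:,:2])[2][0]
        print('mark',st[i],w.mean(0).round(4),vv.round(3),np.ptp(w,axis=0).round(3))
A=cv2.resize(rgb[max(vi-60,0):vi+60,ui-60:ui+60],(400,400)) 
t=load('top4'); o=np.linalg.inv(t['T']); 
def pp(s,X): Y=np.linalg.inv(s['T'])@np.r_[X,1]; return np.array(s['c'])+s['f']*Y[:2]/Y[2]
d=ori(np.radians(-5)); tip=np.array([.58,0,.38])+d[:,0]*.19
a=pp(load('top3'),[.674,.309,.17]).astype(int); B=cv2.resize(load('top3')['rgb'][a[1]-30:a[1]+30,a[0]-30:a[0]+30],(400,400))
e=pp(load('sc3'),[.674,.309,.17]).astype(int); C=cv2.resize(load('sc3')['rgb'][e[1]-30:e[1]+30,e[0]-30:e[0]+30],(400,400),interpolation=cv2.INTER_CUBIC)
print(a,e); 
cv2.imwrite('pics/m4.png',cv2.resize(np.hstack([A,C]),(800,400))[:,:,::-1])
E
```

```text
17.475 20.91779919461154
[307.63796179  96.45166833]
mark [ 279   66   56   60 1673] [ 0.6785 -0.0789  0.034 ] [-0.98   0.201] [0.102 0.099 0.   ]
mark [295  81   4  31 122] [ 0.6755 -0.0674  0.034 ] [-0.996  0.085] [0.05  0.009 0.   ]
mark [316  82   5  31 121] [ 0.6729 -0.1019  0.034 ] [-0.997  0.083] [0.05  0.009 0.   ]
[192 130] [248 269]
```

View pics/m4.png

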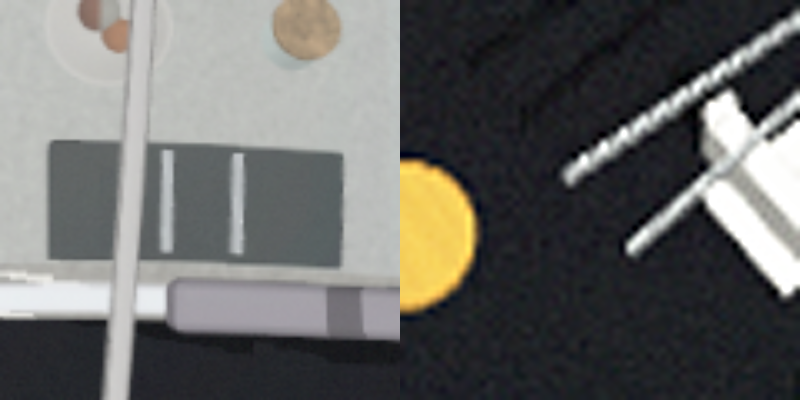

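Left crop: the two marker strips are clearly seen, and the mask measured them at L(.6755,−.0674) and R(.6729,−.1019). Right crop: the held tips in the scene view are at crop (568,180) and (630,248). Next I locate the tips from both fixed cameras.

```bash
python3 - <<'E'
from h import *
s=load('sc3'); t=load('top3')
S=np.array([(252.5,276.2),(243.2,266.0)])
w=onplane(s,S,.1673); print('scene tips',w.round(4))
# top tips: bright mask near expected
ui,vi=192,130; g=t['rgb'][:,:,:].min(2).astype(int); sub=g[vi-18:vi+14,ui-14:ui+14]
m=(sub>90); 
for col in range(sub.shape[1]):
    r=np.where(m[:,col])[0]
    if len(r): print(col+ui-14,r.min()+vi-18,len(r),sub[r.min()-1:r.min()+2,col], end=' | ')
tcp=np.array([.4838,.299]);y=np.radians(3.15);R=np.array([[np.cos(y),np.sin(y)],[-np.sin(y),np.cos(y)]])
print('\ntool frame',((w[:,:2]-tcp)@R.T).round(4))
np.set_printoptions(linewidth=200); print(sub)
E
```

```text
scene tips [[0.676  0.3289 0.1673]
 [0.6786 0.2915 0.1673]]
186 130 4 [ 62  94 117] | 187 130 14 [ 66 101 128] | 188 134 10 [ 83  91 104] | 189 138 3 [ 89 104 111] | 197 133 10 [87 91 90] | 198 131 13 [ 82  94 104] | 199 139 1 [90 92 87] | 
tool frame [[ 0.1936  0.0193]
 [ 0.1941 -0.0182]]
[[ 55  55  55  56  55  55  55  56  55  56  55  55  55  55  56  55  56  55  56  55  54  55  56  56  56  56  56  55]
 [ 55  56  54  55  55  55  55  55  55  55  55  55  55  55  56  55  55  55  56  55  56  56  57  55  56  55  56  56]
 [ 54  55  54  56  55  55  54  55  55  55  55  55  55  55  55  55  56  56  56  56  54  55  56  55  56  55  55  56]
 [ 55  55  54  54  55  55  55  55  55  55  55  55  55  55  55  55  55  55  55  55  55  55  55  55  55  56  54  56]
 [ 54  54  54  55  55  55  54  55  55  55  54  54  55  55  55  55  56  55  55  55  55  55  55  56  55  57  56  56]
 [ 54  55  54  54  55  55  55  55  55  55  55  54  55  54  55  55  54  55  55  55  55  55  55  56  55  55  55  55]
 [ 55  55  54  55  55  55  54  54  55  55  55  55  54  55  55  55  55  55  55  56  56  54  55  54  55  54  55  55]
 [ 5
[... 2171 characters left out ...]
  55  54]
 [ 54  53  53  53  52  52  53  52  89 152 168 104  53  52  53  54  52  52  74 118 132  90  55  53  54  55  54  53]
 [ 53  53  53  53  54  53  53  53  93 162 180 111  54  52  54  53  53  52  77 127 141  92  55  53  54  53  53  54]
 [ 53  53  53  53  52  53  52  51  83 141 156  98  52  53  53  54  53  52  75 120 133  87  54  53  54  53  54  54]
 [ 53  53  54  52  53  55  53  52  77 126 139  90  53  52  54  54  52  53  73 116 128  84  53  53  54  54  54  55]
 [ 52  53  53  54  53  54  53  52  69 107 118  82  55  53  54  54  53  53  73 115 128  84  53  53  54  54  54  54]
 [ 54  53  53  54  53  53  53  52  65  95 108  83  58  53  54  54  53  53  73 117 130  85  53  54  55  54  54  54]]
```

```bash
python3 - <<'E'
from h import *
s=load('sc3'); t=load('top3')
S=np.array([(252.5,276.2),(243.2,266.0)])-.5; T=np.array([(186.6,130.),(198.2,130.)])
tcp=np.array([.4838,.299]);y=np.radians(3.15);R=np.array([[np.cos(y),np.sin(y)],[-np.sin(y),np.cos(y)]])
w=onplane(t,T,.1673); print('top tips tool',((w[:,:2]-tcp)@R.T).round(4))
for a,b in zip(S,T):
    o1,d1,_=rays(s,a);o2,d2,_=rays(t,b); d1,d2=d1[0],d2[0]
    q=np.linalg.lstsq(np.c_[d1,-d2],o2-o1,rcond=None)[0]; P=o1+d1*q[0];Q=o2+d2*q[1]; print(P.round(4),Q.round(4))
yaw=np.radians(-4.9); u=np.array([np.cos(yaw),np.sin(yaw)]); mid=np.array([.6742,-.0847]); O=ori(yaw)
g=mid-.192*u; b=g-.07*u; print(g,b,robot.ik((*b,.048),O),robot.ik((*g,.034),O))
robot.goto((*b,.36),O)
robot.servo_line((*b,.048),speed=.16); robot.dwell(.2)
print(robot.read_position(),robot.read_force(),robot.read_t(),robot.read_grip_width()*88)
sc=snap('scene','sc5'); snap('top','top5'); snap('wrist','w5')
cv2.imwrite('pics/sc5v.png',cv2.resize(sc['rgb'][140:270,110:283,::-1],(800,600),interpolation=cv2.INTER_CUBIC))
E
```

```text
top tips tool [[ 0.1936  0.0202]
 [ 0.1919 -0.0202]]
[0.6769 0.3281 0.1702] [0.6754 0.3295 0.1701]
[0.6783 0.2886 0.1647] [0.6771 0.2896 0.1646]
[ 0.4829017  -0.06829995] [ 0.41315753 -0.06232077] [ 1.87471372e+01  8.50020135e+00 -4.39900595e+01  2.54444375e-14
 -3.75097392e+01  6.63528628e+01] [ 1.51076913e+01  1.57694844e+01 -3.63098224e+01  2.54444375e-14
 -3.79206932e+01  6.99923087e+01]
[ 0.41341697 -0.06223554  0.0483691 ] [-0.15231716 -0.35793084 -1.08155787] 20.6167 20.695634742640536
```

View pics/sc5v.png

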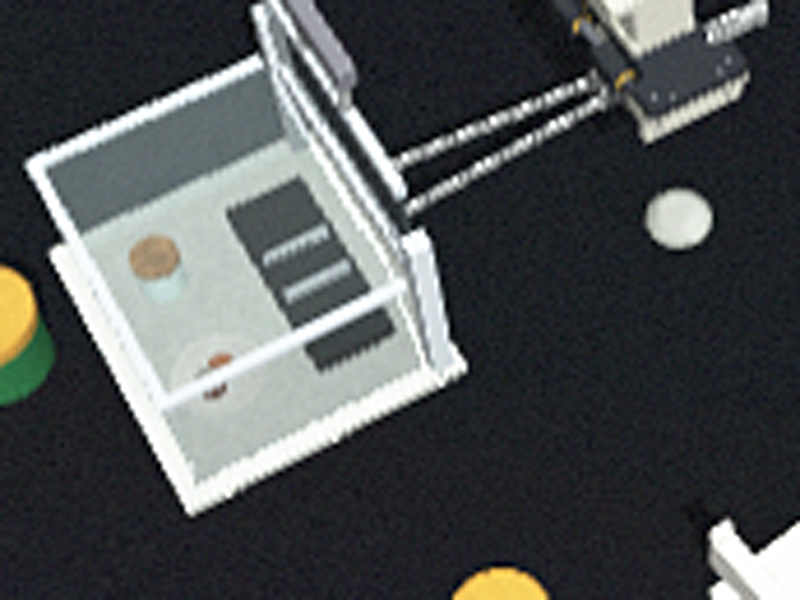

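The scene crop shows the tips at (400,160) and (412,208), just in front of the raised sash, with the markers behind at (297,243) and (318,283). I enter now, lower and squeeze to the gap.

```bash
python3 - <<'E'
from h import *
yaw=np.radians(-4.9); u=np.array([np.cos(yaw),np.sin(yaw)]); mid=np.array([.6742,-.0847])
g=mid-.193*u
robot.servo_line((*g,.048),speed=.07); print(robot.read_force())
robot.servo_line((*g,.0337),speed=.04)
robot.move_gripper(18.9/88); robot.dwell(.4)
print(robot.read_position(),robot.read_force(),robot.read_t(),robot.read_grip_width()*88,robot.read_finger_force())
sc=snap('scene','sc6'); t=snap('top','top6'); snap('wrist','w6')
A=cv2.resize(sc['rgb'][165:225,145:205],(400,400),interpolation=cv2.INTER_CUBIC)
B=cv2.resize(t['rgb'][110:160,275:325],(400,400),interpolation=cv2.INTER_CUBIC)
cv2.imwrite('pics/f6.png',np.hstack([A,B])[:,:,::-1])
E
```

```text
[-0.3136881   0.12440986 -0.56565662]
[ 0.48190743 -0.06819435  0.0337174 ] [ 0.25444897  0.92669262 -0.83907717] 23.0917 19.07804368896514 5.233320370316505
```

View pics/f6.png

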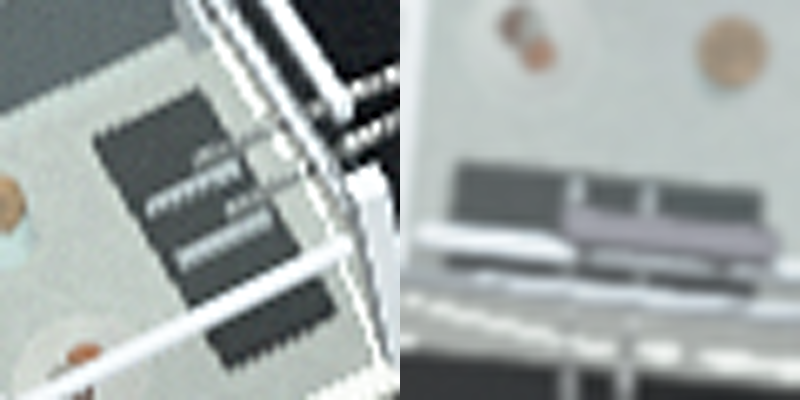

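The scene crop shows the tips at about (198,160) and (230,208) in the booth. The markers span (148,208)–(238,170) and (180,262)–(270,218), and are undisturbed. I compute the relative offsets.

```bash
python3 - <<'E'
from h import *
s=load('sc6'); k=400/60; off=np.array([145,165])-.5
c=lambda p: np.array(p)/k+off
yaw=np.radians(-4.9);R=np.array([[np.cos(yaw),np.sin(yaw)],[-np.sin(yaw),np.cos(yaw)]])
mR=onplane(s,c([(148,208),(238,172)]),.034); mL=onplane(s,c([(180,262),(270,218)]),.034)
o=mR.mean(0)[:2]/2+mL.mean(0)[:2]/2
F=lambda w:((w[:,:2]-o)@R.T).round(4).tolist()
print('mR',F(mR),'mL',F(mL)); print('tips R,L',F(onplane(s,c([(198,158),(230,208)]),.051)),o)
g=s['rgb'][165:225,145:205]; 
# blade lateral profile in top view (before the sash) and wrist: blades near the grip
w=load('w6'); 
for v in (2,20):
    row=w['rgb'][v].min(1).astype(int); b=np.where(row[200:320]>120)[0]+200; print(v,b)
t=load('top6'); print(t['rgb'][155:157,290:312].min(2))
E
```

```text
mR [[0.0234, -0.0192], [-0.0229, -0.0148]] mL [[0.0237, 0.0168], [-0.0241, 0.0173]]
tips R,L [[-0.0073, -0.021], [-0.0076, 0.013]] [ 0.6807114  -0.08478423]
2 [200 201 202 203 204 205 206 207 208 209 210 211 212 213 214 215 216 217
 218 219 220 221 222 223 224 225 226 227 228 229 230 231 232 233 234 235
 236 237 238 239 240 241 242 243 244 245 246 247 248 249 250 251 252 253
 254 255 256 257 258 259 260 261 262 263 264 265 266 267 268 269 270 271
 272 273 274 275 276 277 278 279 280 281 282 283 284 285 286 287 288 289
 290 291 292 293 294 295 296 297 298 299 300 301 302 303 304 305 306 307
 308 309 310 311 312 313 314 315 316 317 318 319]
20 [227 228 229 230 231 232 233 234 283 284 285 286 287 288 289 290]
[[ 91 101 105 109 115 127 136 134 139 147 153 158 165 166 162 167 181 196
  198 186 170 171]
 [ 55  57  58  62  79 116 126  94  81  88  96 113 150 161 126 114 122 132
  137 141 147 154]]
```

```bash
python3 - <<'E'
from h import *
np.set_printoptions(linewidth=200)
t=load('top6'); g=t['rgb'].astype(float).mean(2)
yaw=np.radians(-4.9);R=np.array([[np.cos(yaw),np.sin(yaw)],[-np.sin(yaw),np.cos(yaw)]]); o=np.array([.6742,-.0847])
print(g[128:140,288:316].astype(int)); print(g[156:176,290:310].astype(int))
def cen(v,a,b):
    p=g[v,a:b]; p=p-p.min(); p[p<.3*p.max()]=0; return (p*np.arange(a,b)).sum()/p.sum()
for v in range(132,136):
    w=onplane(t,[(cen(v,294,301),v),(cen(v,303,310),v)],.034)[:,:2]; print(v,'mark',((w-o)@R.T).round(4).tolist())
for v in range(158,176,2):
    w=onplane(t,[(cen(v,292,299),v),(cen(v,299,306),v)],.054)[:,:2]; f=(w-o)@R.T; print(v,'blade',f.round(4).tolist(),f[:,1].mean().round(4))
E
```

```text
[[198 198 196 195 196 197 197 196 195 195 195 195 195 193 193 194 195 195 195 196 196 195 195 195 195 195 195 194]
 [190 191 190 190 191 194 196 197 197 197 197 197 196 194 194 195 195 195 196 196 196 196 195 194 194 195 195 195]
 [150 157 161 166 168 176 184 186 187 188 189 192 192 191 193 195 197 197 196 197 196 195 195 195 194 194 195 195]
 [110 115 118 121 123 129 135 142 152 155 153 160 168 170 176 184 187 187 187 188 189 190 192 192 193 196 197 197]
 [ 96  96  97  97  96  97  99 114 148 156 124 116 122 125 129 135 141 149 153 151 155 161 168 171 176 185 188 189]
 [ 94  95  95  95  94  94  96 119 161 166 118  93  96  96  97  99 109 138 149 123 113 117 122 124 129 136 141 145]
 [ 95  96  96  96  96  94  99 125 167 167 117  92  92  93  93  93 111 148 156 115  94  95  95  96  97  99 101 103]
 [ 94  97  97  96  95  94 100 125 154 150 121 106 101  99  96  96 119 156 160 114  91  91  92  92  91  91  92  92]
 [ 94  95  95  96  95  95 103 130 156 158 153 142 129 124 118 115 128 156 157 122 107 102  99  97  95  92  93  92]
 [ 95  95  94  94  94  95 105 135 159 164 164 160 155 152 150 150
[... 1943 characters left out ...]
32 mark [[0.027, 0.0117], [0.0307, -0.0256]]
133 mark [[0.0227, 0.015], [0.0265, -0.0223]]
134 mark [[0.0189, 0.0149], [0.0224, -0.0206]]
135 mark [[0.015, 0.0145], [0.0185, -0.0198]]
158 blade [[-0.0765, 0.0122], [-0.0739, -0.0141]] -0.001
160 blade [[-0.084, 0.0115], [-0.0816, -0.013]] -0.0008
162 blade [[-0.0917, 0.0123], [-0.0892, -0.0127]] -0.0002
164 blade [[-0.0993, 0.0121], [-0.0967, -0.014]] -0.0009
166 blade [[-0.1068, 0.0118], [-0.1039, -0.0176]] -0.0029
168 blade [[-0.114, 0.0074], [-0.1119, -0.0135]] -0.003
170 blade [[-0.1213, 0.0051], [-0.1196, -0.0118]] -0.0033
172 blade [[-0.1285, 0.0015], [-0.1269, -0.0152]] -0.0068
174 blade [[-0.1357, -0.0024], [-0.1351, -0.0085]] -0.0054
```

```bash
python3 - <<'E'
from h import *
np.set_printoptions(linewidth=220)
a=load('sc5')['rgb'].astype(int).mean(2); s=load('sc6'); b=s['rgb'].astype(int).mean(2)
print('diff cols168-200 rows182-204'); print((b-a)[182:204,168:198].astype(int))
print('sc5 marks'); print(a[186:208,164:190].astype(int))
E
```

```text
diff cols168-200 rows182-204
[[  -1   -5    0    0   -2    1   -1    0    0    1   -1    3    2    0    1    4  -53  -65   16   -5    0    0    9   29   79   34   22    3    4    0]
 [   0    1    1   -1   -1    4   -1    1    5   -6    4    0   -5    1    5   -3  -52  -60   -7  -58   -3    0   -2    8   -9    4    0    6    2   -3]
 [   0    3    2    5    1    4    4    0    0   -2   -2    0    0   -3   -7  -25  -71  -72  -42  -42   -7    0    0    0    0   -4   -5    3   -2  -47]
 [  -4    3   -2   -2    0   -2    0    0   -2    4   -1   18   -6  -36  -35  -58  -49  -71   -4    2    3    1    0    2    3    0   -4  -19   42  106]
 [   2   -3    2   -2    3   -1   -4   -9   25   21   48   46  -18  -65  -50  -29  -12    4    1    0    2    1    1    0    2    0    2   20   75  174]
 [  -1    1    0    3   -4   -2   17   68   63   51   73   43   13  -41  -11    0    0    2    1    1    3    3    5    0    0   -2   31   51   72   89]
 [   0    0   -1    0   -1    6   50   97   70   45   41    3   11    4    1    4    3    3    1  -15  -12  -57   -1   -1    0    1   18   30   38   31]

[... 3960 characters left out ...]
 202 201 177 146 134 102  75  78  84  83  83  81  79 113]
 [203 196 205 173 107  78  78 122 156 187 199 202 175 146 130 101  78  81  78  79  84  81  81  79  77  65]
 [201 198 201 200 174  72  76 139 198 203 177 141 135  99  74  73  78  81  80  82  81  80  80  73  68 133]
 [198 195 195 201 209 104  74 105 184 148 132 104  75  83  76  82  86  78  78  80  76  73  68 141 222 238]
 [196 195 198 201 206 173  68  74 138 105  75  79  79  78  83  82  83  81  78  72  69 138 222 239 255 254]
 [200 197 202 200 199 206  98  76  75  74  85  82  80  81  79  80  78  77  69 138 218 240 255 254 251 247]
 [198 196 199 200 200 204 177 106  76  80  79  84  79  82  77  74  69 142 222 239 255 255 251 249 214 173]]
```

```bash
python3 - <<'E'
from h import *
s=load('sc6')
yaw=np.radians(-4.9);R=np.array([[np.cos(yaw),np.sin(yaw)],[-np.sin(yaw),np.cos(yaw)]])
mR=onplane(s,[(166.8,195.0),(180.3,189.4)],.034); mL=onplane(s,[(171.3,203.1),(184.8,196.8)],.034)
o=(mR.mean(0)+mL.mean(0))[:2]/2; F=lambda w:((w[:,:2]-o)@R.T).round(4).tolist()
print(F(mR),F(mL),F(onplane(s,[(174,188.8),(179.2,196.3)],.051)),o)
E
```

```text
[[0.0229, -0.0191], [-0.0238, -0.0154]] [[0.0241, 0.0165], [-0.0233, 0.018]] [[-0.0048, -0.0168], [-0.0062, 0.0178]] [ 0.67949814 -0.08710741]
```

```bash
python3 - <<'E'
from h import *
yaw=np.radians(-4.9); u=np.array([np.cos(yaw),np.sin(yaw)]); n=np.array([-u[1],u[0]])
g=np.array([.6742,-.0847])-.193*u+.0045*u-.0007*n
robot.servo_line((*g,.0337),speed=.03); robot.dwell(.8)
a=load('sc6')['rgb'].astype(int).mean(2); s=snap('scene','sc7')
d=(s['rgb'].astype(int).mean(2)-load('sc5')['rgb'].astype(int).mean(2))[184:200,168:184]; print(d.astype(int))
print(robot.read_position(),g,robot.read_force(),robot.read_grip_width()*88,robot.read_finger_force(),np.abs(robot.read_qvel()).max(),robot.read_t())
robot.job_done()
E
```

```text
[[ -1   0   3   0   0   2   2  -3  -2  -7   0   0   1  -3 -12 -35]
 [ -4   1  -1  -1  -2  -1   3  -4  -1  -1  22  16 -18 -37 -39 -71]
 [ -1  -1   1  -4   4   1   0  -4  24  73  64  55 -34 -51 -47 -32]
 [  2   4   3   2   0  -3  16  57  51  96  71  51   3 -19 -17   1]
 [  2   2  -1   0  22  42  43  88  57  47  35   4   0   3   0   1]
 [ -1   7   0  -2  36  72  67  45  31   8  -2   5  -2  -2  -2  -1]
 [  8  -3  -1  -1  15  50  58   9  -5  -1   0   1   2   0   3   0]
 [ -1  -1   3  -3   0   6  -5  -3  -4   0  -1  -2   0   0   4  -1]
 [  0  -1  -4  -3   0  -1  -1  -1   0   1   2  -1  -3  -4  -5  15]
 [  5   1  -1   3  -1   3   0   2   1  -1  -3   1  -6  10  50  67]
 [  0   0   0   3   1  -1   0   2  -2   3  -3  -3  20  61  75  70]
 [  0   0  -2   3  -3   0  -1  -3   2  -6  23  45  45  72  45  32]
 [  0   0   0  -3  -2  -1  -3   4  -5  57  44  66  33  35  11  -3]
 [  2  -2   4   0   1   0  -1   3  -3  68  58  51  16   3   0   1]
 [  2   0   1   1   0  -2  -5  -5   0  12  39   6  -3   1   1   1]
 [  4   6   1  -1   3   0   0   1   3  -3   0  -3  -1  -2  -2  -1]]
[ 0.48633537 -0.06927335  0.03371014] [ 0.48632912 -0.06929635] [-0.1904835   0.20266578 -0.52615491] 18.754994080948098 5.233370661735535 0.07207650361018539 24.3917
the job is handed in; nothing more can be done
```

I handed the job in at 24.4 s: the sash is up about 83 of 90 mm. The tweezers are squeezed to a gap of about 35 mm with the tips about 17 mm (tip centre) over the markers, and the cameras agree on sideways alignment to about 2 mm. I have not seen the verdict.

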